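# Lock the carton away behind a spring catch

### The job

Shut the carton away in the white case: press the long red catch pad down with a fingertip and, while keeping it down, push the blue cover by its yellow fin over the open compartment as far as it goes. Then take the finger away so that the catch springs up again behind the cover and locks it. Only press and push, gently: grip and lift nothing, leave the carton in its compartment and do not disturb the other things on the desk.

Things in the scene. Friction and masses are not known exactly. Their poses are not given: they have to be found in the camera images.
- case: White locking case standing fixed on the desk, 157 mm (x) by 206 mm (y), 66 mm high. Origin on the desk surface beneath the middle of the divider between its two compartments; own z up, own +y is the way the cover closes (roughly to the robot's left), own -x is its front, towards the robot. The catch's grey housing runs along the front. The open compartment with the carton lies at own y 6 to 86 mm. It stands anywhere within 8 cm in x and 20 cm in y, turned up to 0.45 rad.
- catch (a joint): The spring catch: one moving part made of the long red pad and, at own y of the case 0 (8 mm long), a steel tooth that stands in the cover's way. 0 = up, 0.010 m = pressed fully down onto the housing. Spring: 2.8 N to start it, 6.3 N fully down; it springs up when let go. The cover can pass once the catch is down by more than 5 mm; while the cover lies over the tooth it keeps the catch down itself.
- catch_pad (a point): Centre of the red pad's top face (moves with it): 56 mm above the desk when up, 46 mm fully down. The pad is 24 mm wide (case x), 116 mm long (case y), centred at case (-77, -48) mm, along the whole way of the fin; press it anywhere, a finger may slide along it. Beside it to +x, 13 mm from its centre line: case wall 54, tooth 60, cover's runner 64 mm high.
- cover (a joint): Travel of the blue cover along case +y: 0 = fully open, 0.078 m = closed against the stop. Starts at 0 to 0.005. From 0.008 on it is blocked by the catch's tooth unless the catch is held down; at 0.070 and more the cover is past the tooth and the catch can spring up behind it. Friction about 1 N, no spring.
- fin_face (a point): Centre of the flat face on which to push the yellow fin (it looks to case -y; push towards case +y), moves with the cover. The face is 40 mm wide (case x -91 to -51 mm) and spans heights 59 to 88 mm above the desk; the fin is 8 mm thick and stands above the red pad, the face being at case y -66 mm + travel, so a fingertip that presses the pad right behind the fin also pushes the fin when it moves along case +y.
- carton_mid (a point): Centre of the small white tablet carton, 44 x 91 x 31 mm, lying loose in the open compartment (floor 8 mm above the desk), long side along case x. Leave it in there.
- cream_pot_mid (a point): Centre of a round cream pot, 63 mm across, 34 mm high, white lid. Bystander.
- tape_roll_mid (a point): Centre of a roll of brown tape lying flat, 96 mm across, 48 mm high. Bystander.
- flip_bottle_mid (a point): Centre of an upright white bottle with blue cap, 53 mm across, 157 mm high. Bystander.
- wood_knob_mid (a point): Centre of a small round wooden knob, 34 mm across, 32 mm high. Bystander.
Mind the look-alikes: they are no part of the job. Leave any black or pink look-alike of the part that bears carton_mid alone.

How it is judged:
By the outcome, as a careful person would: the job done as asked, in the order asked, and still so for the second after the job is handed in, with the robot touching nothing.
It also fails if it takes over 35 s, if anything falls off the work surface, if the arm or the gripper's body presses on something with over 40 N, if the wrist force passes 120 N, or if a joint passes its speed limit or range.

### The arm

A 6-joint arm with a two-finger parallel gripper is mounted at the origin on a cart in front of the work surface, level with it; the furniture and walls round the work are solid. World frame = base frame: x ahead of the robot, y to its left, z up, the work surface at z = 0. Lengths are in mm, angles in rad, forces in N, time in s.
With the tool pointing down it reaches from about 350 to 875 mm from the base axis. Payload 4.2 kg.
Tool frame: the origin (TCP) lies midway between the tips of the shut fingers; the grasp point (between the pads) lies 19 mm behind it (tcp_to_grasp is the distance from the TCP to the grasp point, in mm); z points along the fingers, y is the line along which they close (so a half turn about z gives the same grasp; the last joint's range is limited). The gripper opens to 85 mm and grips with 20 to 120 N. Pads are 22 mm wide; open, the fingers measure 114 mm over their backs; the gripper's body (76 mm by 85 mm) begins 54 mm behind the grasp point. The pads swing forward as they close: fully open they stand 13 mm farther back than shut.
Start: joints at [1.373, 0.385, 0.008, 0, -1.194, -0.259], TCP at [275.64, 560.911, 231.312] pointing down, gripper open.
Joint ranges: [-3.14, 3.14], [-1.21, 2.06], [-1.07, 1.41], [-3.16, 2.05], [-2.99, -0.16], [-3.1, 3.1]. Speed limits (rad/s): [2.79, 2.79, 3.14, 3.14, 3.14, 3.14].

### API

Orientations are given as a unit quaternion [x, y, z, w].
In Python, from bench import read_state, get_image, job_done, tcp_to_grasp gives the robot as it stands.
- The arm moves only by the tool jog_arm, never from a script. Its argument "plan" is a list of rows, each a list of 3 entries, a list of its own where there are three numbers: the finger opening in mm, from 0 to 85.4, then the shift along the tool's x, y, z as a fraction of full scale, then the turn, a rotation vector about the tool's x, y, z as a fraction of full scale. A call has 1 to 10 rows; each row is the pose to reach, as a shift and turn from the pose commanded when the call began, along the tool's axes at that moment; what a row does not reach only later rows make up. Full scale, the value 1, is 0.1 m for a shift and 60 degrees for a turn. A row lasts 1/8 s, in which the tool goes at most 62.5 mm and 10.7 degrees, less where a joint would pass 70% of its speed; a pose out of reach is approached as far as the arm can. A call with a number of a shift or a turn outside -1 to 1 is refused whole. A call with a gripper value outside its range is refused whole. The fingers move at their own pace and stop on an object; the grip force is fixed at half the most. Time passes only in rows, so rows that repeat a pose let the fingers close. It gives the time, the measured TCP pose, the force, the opening and the grip force at its end, in the units of the state.
- read_state(): the state, without advancing time (a new reading comes with each control period).
- get_image(name): name is "side" or "top"; returns a dict with "img" (384x512x3 uint8, red, green, blue), "range_z" (384x512 float32, mm along the optical axis (not along the pixel's ray), 0 where there is no reading), "intrinsics" (3x3 intrinsics, pixels), "extrinsics" (4x4, takes a point from camera to world coordinates). Camera axes: x right, y down, z forward; pixel columns grow to the right and rows downward; lengths in mm; the calibration is good to about 2 mm. A picture is of the moment at which its call begins.
- job_done(): hands the job in; it is judged then, once.
The state is a dict: "clock": time; "joints": joint angles; "joint_vel": joint speeds; "joint_efforts": joint torques, N m; "position": TCP position; "ee_rot": TCP orientation; "contact_force": force on the tool from outside, world axes, zero at the start; "wrist_torque": the same for the moment, N m; "gripper_width": finger opening in mm; "grasp_force": force on a finger pad.
Only numpy, scipy, OpenCV 4.12 (cv2) and the standard library are available. Lean on these libraries where they do the work, as an engineer would, in place of code of your own. Each camera call takes 0.05 s, during which the arm holds its last target. There are 200 camera calls.

## Working session

There is one attempt and no reset: what is moved stays moved. The work goes in short steps, Python scripts to look and compute and a tool call to move; the robot and the scene stay as the last step left them, time stands still between calls to the robot, and variables do not carry over. Pictures are saved under pics/ and viewed, at most 10 in all, crops included, and the job is handed in when it is done.

Besides the shell and the picture viewer there is one more tool, called after "Call:" as name([rows], argument=value, ...), one row to a line, values as JSON. jog_arm: Moves the arm, as the interface text tells. Its arguments: {"type":"object","properties":{"plan":{"type":"array"}},"required":["plan"]}

```bash
mkdir -p pics; cat > h.py <<'E'
import numpy as np, cv2
from bench import read_state, get_image
def pts(d):
    K=np.array(d["intrinsics"]);T=np.array(d["extrinsics"]);z=d["range_z"]
    v,u=np.mgrid[:z.shape[0],:z.shape[1]]
    c=np.stack([(u-K[0,2])/K[0,0]*z,(v-K[1,2])/K[1,1]*z,z],-1)
    return c@T[:3,:3].T+T[:3,3]
E
python3 - <<'E'
from h import *
a=get_image("top");b=get_image("side")
np.savez("s.npz",top=a["img"],side=b["img"],P=pts(a),Q=pts(b))
for n,d in(("top",a),("side",b)):
    cv2.imwrite(f"pics/{n}0.png",d["img"][...,::-1]); print(n,np.round(d["extrinsics"],3).tolist())
print(read_state())
E
```

```text
top [[0.008, -0.992, 0.125, 466.222], [-1.0, -0.01, -0.011, 9.621], [0.012, -0.125, -0.992, 1133.847], [0.0, 0.0, 0.0, 1.0]]
side [[0.91, -0.151, 0.386, 109.722], [-0.415, -0.305, 0.857, -1087.891], [-0.012, -0.94, -0.341, 533.853], [0.0, 0.0, 0.0, 1.0]]
{'clock': 0.1, 'joints': array([ 1.37256926e+00,  3.85479111e-01,  6.75160251e-03, -4.23184508e-04,
       -1.19400933e+00, -2.58608202e-01]), 'joint_vel': array([-0.00073843, -0.00112506,  0.00318349,  0.00323732,  0.00141665,
        0.00061144]), 'joint_efforts': array([-5.17190547e-04, -3.93317664e+01,  1.88931352e+01,  4.19792667e+00,
       -2.55170911e-03,  5.93693500e-06]), 'position': array([275.44548141, 560.44211515, 230.32880169]), 'ee_rot': array([ 9.74007768e-01, -2.26512446e-01, -1.67295964e-04,  9.75752245e-04]), 'contact_force': array([ 0.2164145 , -0.40970141, -0.26464864]), 'wrist_torque': array([-0.02017523, -0.01071303,  0.0006548 ]), 'grasp_force': 0.0, 'gripper_width': 85.70244205223487}
```

View pics/top0.png

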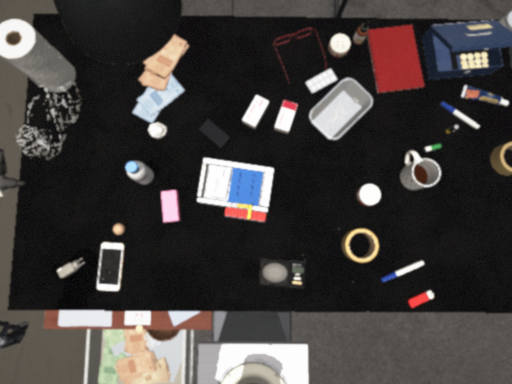

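View pics/side0.png

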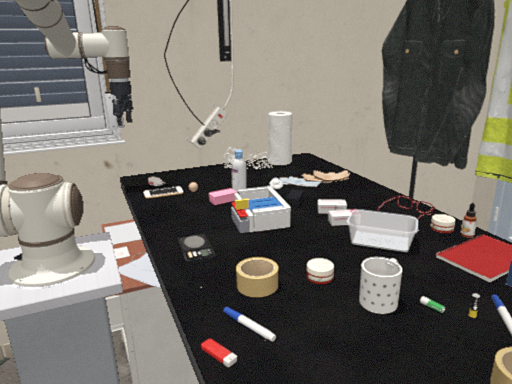

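The top view shows the case near (235,188), with the red pad at (246,213), the yellow fin at (249,211) and the bottle to its left at (140,172). In the side view the fin stands at (241,204). Next I'll measure them.

```bash
python3 - <<'E'
from h import *
s=np.load("s.npz");img=s["top"];P=s["P"]
h=cv2.cvtColor(img,cv2.COLOR_RGB2HSV);H,S,V=h[...,0],h[...,1],h[...,2]
R=np.zeros(H.shape,bool);R[150:230,185:285]=1
m={"red":R&((H<8)|(H>172))&(S>150)&(V>90),"yel":R&(H>18)&(H<35)&(S>130)&(V>110),"blue":R&(H>100)&(H<125)&(S>130)&(V>70)}
for n,k in m.items():
    p=P[k];r=cv2.minAreaRect(p[:,:2].astype(np.float32))
    print(n,k.sum(),np.round(np.median(p,0)),np.round(np.percentile(p[:,2],[5,50,95])),np.round(r[0],1),np.round(r[1],1),round(r[2],1))
k=R&(P[...,2]>25)&(P[...,2]<100)
p=P[k];r=cv2.minAreaRect(p[:,:2].astype(np.float32));print("all",k.sum(),r)
print("yellow pts",np.round(P[m["yel"]]).tolist()[:45])
cv2.imwrite("pics/crop.png",cv2.resize(img[150:230,185:285,::-1],(800,640)[:1]+(600,),interpolation=cv2.INTER_CUBIC))
E
```

```text
red 228 [526.  34.  57.] [53. 57. 61.] [526.3  28.7] [114.4  72. ] 52.5
yel 47 [527.  17.  86.] [55. 86. 91.] [534.9  21.7] [49.3 22.6] 37.1
blue 948 [603.  26.  61.] [57. 61. 64.] [560.6  31.5] [ 83.8 181.2] 82.3
all 3124 ((595.3399658203125, 58.85361099243164), (206.091552734375, 157.38720703125), 81.915771484375)
yellow pts [[548.0, 46.0, 71.0], [548.0, 43.0, 66.0], [548.0, 40.0, 71.0], [548.0, 37.0, 72.0], [548.0, 34.0, 73.0], [548.0, 31.0, 73.0], [545.0, 31.0, 75.0], [545.0, 28.0, 76.0], [545.0, 25.0, 75.0], [545.0, 23.0, 77.0], [544.0, 20.0, 79.0], [545.0, 17.0, 75.0], [544.0, 14.0, 92.0], [542.0, 25.0, 77.0], [541.0, 17.0, 88.0], [541.0, 14.0, 88.0], [533.0, 11.0, 90.0], [534.0, 8.0, 60.0], [530.0, 17.0, 89.0], [530.0, 14.0, 91.0], [530.0, 11.0, 88.0], [532.0, 8.0, 58.0], [527.0, 17.0, 87.0], [527.0, 14.0, 89.0], [527.0, 11.0, 87.0], [524.0, 17.0, 89.0], [524.0, 14.0, 94.0], [526.0, 11.0, 58.0], [521.0, 17.0, 89.0], [521.0, 14.0, 89.0], [523.0, 11.0, 55.0], [519.0, 19.0, 89.0], [519.0, 17.0, 88.0], [519.0, 14.0, 85.0], [520.0, 11.0, 62.0], [516.0, 19.0, 90.0], [516.0, 17.0, 90.0], [516.0, 14.0, 90.0], [517.0, 11.0, 56.0], [513.0, 19.0, 86.0], [513.0, 17.0, 88.0], [513.0, 14.0, 90.0], [515.0, 11.0, 56.0], [510.0, 17.0, 87.0], [510.0, 14.0, 88.0]]
```

View pics/crop.png

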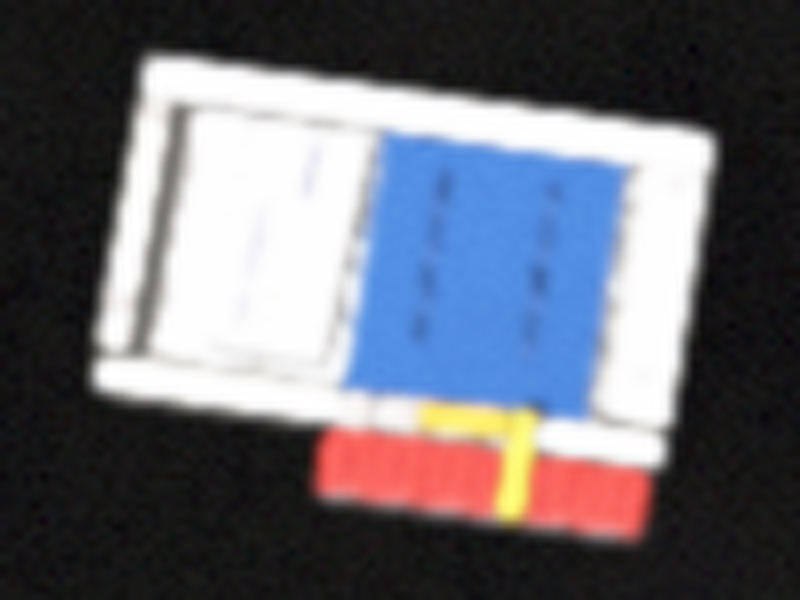

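```bash
python3 - <<'E'
from h import *
d=get_image("top");img=d["img"];P=pts(d)
K=np.array(d["intrinsics"]);T=np.array(d["extrinsics"])
h=cv2.cvtColor(img,cv2.COLOR_RGB2HSV);H,S,V=h[...,0],h[...,1],h[...,2]
R=np.zeros(H.shape,bool);R[150:230,185:285]=1
def cast(k,z):
    v,u=np.nonzero(k);r=np.c_[(u-K[0,2])/K[0,0],(v-K[1,2])/K[1,1],np.ones(len(u))]@T[:3,:3].T
    return T[:3,3]+r*((z-T[2,3])/r[:,2])[:,None]
red=R&((H<8)|(H>172))&(S>110)&(V>90);red[:200]=0
th=np.radians(-8.1);ex=np.array([np.cos(th),np.sin(th)]);ey=np.array([-ex[1],ex[0]])
p=cast(red,56)[:,:2];r=cv2.minAreaRect(p.astype(np.float32));print("red",r)
c=np.c_[p@ex,p@ey];lo,hi=np.percentile(c,[1,99],0);print(lo,hi,hi-lo)
mid=(lo+hi)/2;o=mid-np.array([-77,-48]);O=o[0]*ex+o[1]*ey;print("origin from pad",O)
k=R&(P[...,2]>25)&(P[...,2]<100);q=P[k][:,:2]-O;c=np.c_[q@ex,q@ey];print("case ext",np.percentile(c,[.2,99.8],0).round(1))
y=R&(H>18)&(H<35)&(S>130)&(V>110)&(P[...,2]>80)
q=cast(y,88)[:,:2]-O;c=np.c_[q@ex,q@ey];print("fin ext",c.min(0),c.max(0))
# nearby clutter heights around approach
for n,(u,v) in dict(bottle=(140,172),scale=(282,272),pink=(170,206)).items(): print(n,P[v,u].round())
# what's the initial finger dir
from scipy.spatial.transform import Rotation as Ro
M=Ro.from_quat(read_state()["ee_rot"]).as_matrix();print(M.round(3))
E
```

```text
red ((523.8917846679688, 26.08289337158203), (122.64547729492188, 26.156301498413086), 81.98674011230469)
[502.13440251  39.63077445] [527.37616636 159.44783967] [ 25.24176385 119.81706522]
origin from pad [606.64020129  62.68835585]
case ext [[ -89.1 -107.9]
 [  67.4   96.8]]
fin ext [-88.86451645 -62.25311993] [-54.88241967 -51.41628151]
bottle [632. 312. 122.]
scale [356. -84.  17.]
pink [546. 247.  33.]
[[ 0.897 -0.441 -0.001]
 [-0.441 -0.897 -0.001]
 [ 0.     0.002 -1.   ]]
```

Call:
jog_arm([
  [0,[0.4,0.34,0],[0,0,0]],
  [0,[0.8,0.69,0],[0,0,0]],
  [0,[0.94,0.81,0],[0,0,0]],
  [0,[0.94,0.81,0],[0,0,0]],
])

```text
clock: 0.65
position: [324.7, 446.0, 231.6]
ee_rot: [0.974, -0.227, -0.0, -0.0]
contact_force: [-0.6, 0.4, 0.0]
gripper_width: 12.3
grasp_force: 0.0
```

Call:
jog_arm([
  [0,[0.47,0.4,0],[0,0,0]],
  [0,[0.94,0.81,0],[0,0,0]],
  [0,[0.94,0.81,0],[0,0,0]],
])

```text
clock: 1.02
position: [373.6, 330.8, 231.4]
ee_rot: [0.974, -0.228, -0.0, 0.0]
contact_force: [-0.6, 0.8, 0.4]
gripper_width: -0.1
grasp_force: 0.0
```

Call:
jog_arm([
  [0,[0.47,0.4,0],[0,0,0]],
  [0,[0.94,0.81,0],[0,0,0]],
  [0,[0.94,0.81,0],[0,0,0]],
])

```text
clock: 1.4
position: [422.6, 217.1, 231.3]
ee_rot: [0.974, -0.228, 0.0, 0.0]
contact_force: [0.2, 0.3, 0.5]
gripper_width: 0.1
grasp_force: 0.0
```

Call:
jog_arm([
  [0,[0.47,0.4,0],[0,0,0]],
  [0,[0.94,0.81,0],[0,0,0]],
  [0,[0.94,0.81,0],[0,0,0]],
])

```text
clock: 1.78
position: [471.6, 103.2, 231.0]
ee_rot: [0.974, -0.228, 0.0, 0.0]
contact_force: [-0.6, 1.1, -0.0]
gripper_width: 0.0
grasp_force: 0.0
```

Call:
jog_arm([
  [0,[0.47,0.4,0],[0,0,-0.15]],
  [0,[0.92,0.81,0],[0,0,-0.3]],
  [0,[0.92,0.81,0],[0,0,-0.3]],
  [0,[0.92,0.81,0],[0,0,-0.3]],
])

```text
clock: 2.28
position: [517.5, -7.5, 230.9]
ee_rot: [0.997, -0.071, -0.0, -0.0]
contact_force: [-0.7, 0.7, 0.0]
gripper_width: 0.0
grasp_force: 0.0
```

Call:
jog_arm([
  [0,[-0.01,0.03,0.4],[0,0,0]],
  [0,[-0.01,0.03,0.8],[0,0,0]],
  [0,[-0.01,0.03,1.0],[0,0,0]],
  [0,[-0.01,0.03,1.0],[0,0,0]],
])

```text
clock: 2.78
position: [514.6, -10.0, 130.0]
ee_rot: [0.998, -0.07, -0.002, 0.001]
contact_force: [0.8, 0.5, -0.2]
gripper_width: -0.1
grasp_force: 0.0
```

```bash
python3 - <<'E'
from h import *
for n,(r,c) in dict(side=(slice(140,240),slice(200,325)),top=(slice(150,230),slice(185,285))).items():
    i=get_image(n)["img"][r,c,::-1];cv2.imwrite(f"pics/{n}1.png",cv2.resize(i,(700,560),interpolation=cv2.INTER_CUBIC))
E
```

```text
(no output)
```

View pics/side1.png

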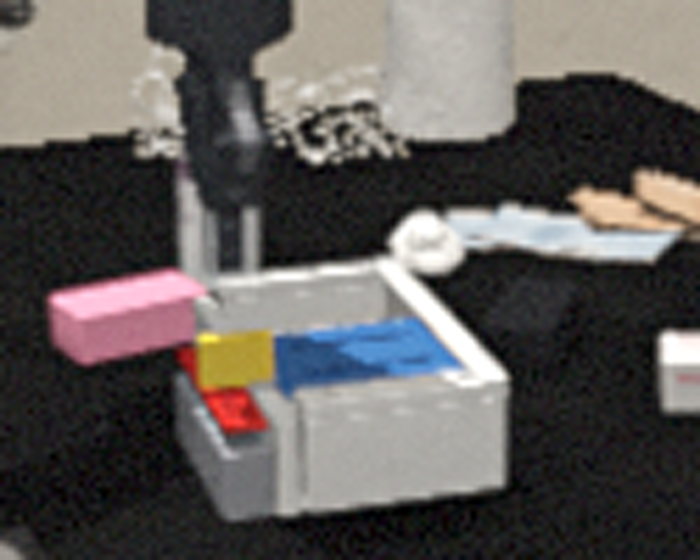

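View pics/top1.png

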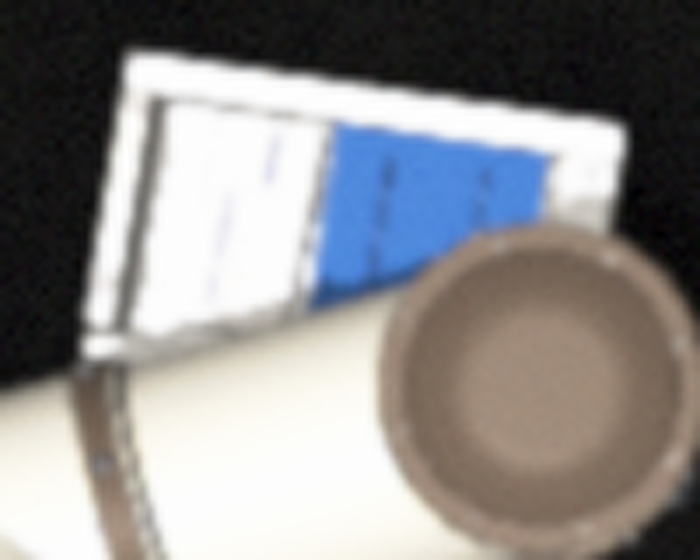

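Side view: the finger is above and just in front of the fin (fin face about (235,360), finger column about 230), and the red pad is free below it at (235,410). The arm hides the pad from the top camera. I'll go down.

Call:
jog_arm([
  [0,[0.01,0.0,0.3],[0,0,0]],
  [0,[0.01,0.0,0.6],[0,0,0]],
  [0,[0.01,0.0,0.68],[0,0,0]],
  [0,[0.01,0.0,0.68],[0,0,0]],
])

```text
clock: 3.38
position: [517.3, -11.5, 64.2]
ee_rot: [0.997, -0.071, 0.001, -0.0]
contact_force: [-0.3, -0.1, -0.9]
gripper_width: -0.2
grasp_force: 0.0
```

Call:
jog_arm([
  [0,[0,0,0.04],[0,0,0]],
  [0,[0,0,0.08],[0,0,0]],
  [0,[0,0,0.11],[0,0,0]],
  [0,[0,0,0.11],[0,0,0]],
  [0,[0,0,0.11],[0,0,0]],
])

```text
clock: 4.0
position: [517.2, -11.8, 52.8]
ee_rot: [0.997, -0.071, 0.001, -0.0]
contact_force: [0.4, 0.2, 3.3]
gripper_width: 0.1
grasp_force: 1.7
```

Call:
jog_arm([
  [0,[0,0,0.03],[0,0,0]],
  [0,[0,0,0.06],[0,0,0]],
  [0,[0,0,0.06],[0,0,0]],
  [0,[0,0,0.06],[0,0,0]],
])

```text
clock: 4.5
position: [517.2, -11.8, 46.6]
ee_rot: [0.997, -0.071, 0.001, -0.0]
contact_force: [-0.2, 0.6, 5.6]
gripper_width: -0.0
grasp_force: 2.7
```

Call:
jog_arm([
  [0,[0,0,0.01],[0,0,0]],
  [0,[0,-0.05,0.01],[0,0,0]],
  [0,[0,-0.1,0.01],[0,0,0]],
  [0,[0,-0.15,0.01],[0,0,0]],
  [0,[0,-0.2,0.01],[0,0,0]],
  [0,[0,-0.25,0.01],[0,0,0]],
  [0,[0,-0.3,0.01],[0,0,0]],
  [0,[0,-0.3,0.01],[0,0,0]],
])

```text
clock: 5.5
position: [520.6, 16.5, 45.9]
ee_rot: [0.997, -0.071, -0.0, 0.001]
contact_force: [-0.2, -4.8, 7.8]
gripper_width: 0.2
grasp_force: 4.5
```

Call:
jog_arm([
  [0,[0,-0.05,0],[0,0,0]],
  [0,[0,-0.1,0],[0,0,0]],
  [0,[0,-0.15,0],[0,0,0]],
  [0,[0,-0.2,0],[0,0,0]],
  [0,[0,-0.25,0],[0,0,0]],
  [0,[0,-0.3,0],[0,0,0]],
  [0,[0,-0.35,0],[0,0,0]],
  [0,[0,-0.35,0],[0,0,0]],
])

```text
clock: 6.5
position: [525.5, 51.0, 46.0]
ee_rot: [0.997, -0.071, -0.001, 0.001]
contact_force: [-0.2, -5.5, 8.9]
gripper_width: -0.3
grasp_force: 4.8
```

Call:
jog_arm([
  [0,[0,-0.04,0],[0,0,0]],
  [0,[0,-0.08,0],[0,0,0]],
  [0,[0,-0.12,0],[0,0,0]],
  [0,[0,-0.15,0],[0,0,0]],
  [0,[0,-0.15,0],[0,0,0]],
])

```text
clock: 7.12
position: [527.2, 64.5, 46.0]
ee_rot: [0.997, -0.071, -0.001, 0.002]
contact_force: [-1.4, -10.4, 10.9]
gripper_width: 0.2
grasp_force: 7.2
```

Call:
jog_arm([
  [0,[0,-0.015,0],[0,0,0]],
  [0,[0,-0.03,0],[0,0,0]],
  [0,[0,-0.03,0],[0,0,0]],
])

```text
clock: 7.5
position: [526.9, 65.3, 46.1]
ee_rot: [0.997, -0.072, -0.002, 0.003]
contact_force: [1.2, -18.4, 12.7]
gripper_width: -0.1
grasp_force: 9.7
```

```bash
python3 - <<'E'
from h import *
i=get_image("side")["img"][140:240,200:325,::-1];cv2.imwrite("pics/side2.png",cv2.resize(i,(700,560),interpolation=cv2.INTER_CUBIC))
E
```

```text
(no output)
```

View pics/side2.png

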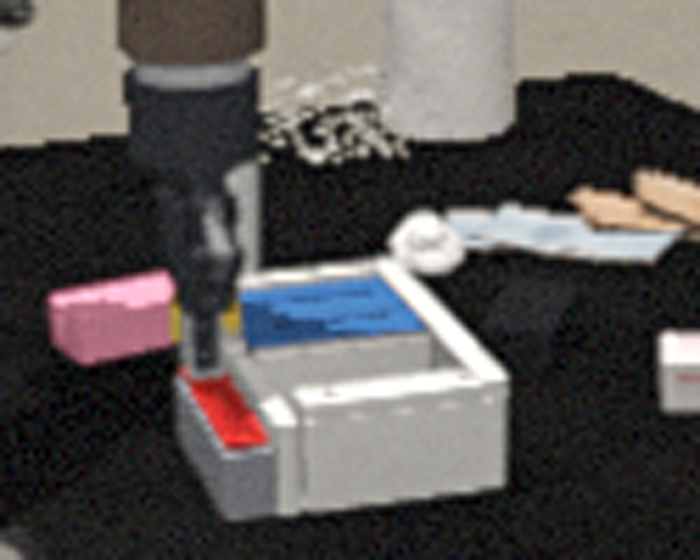

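The cover (330,310) now lies over the far compartment and the empty one is exposed, so it's at the stop. I'll ease back and lift off.

Call:
jog_arm([
  [0,[0,0.03,0],[0,0,0]],
  [0,[0,0.06,0],[0,0,0]],
  [0,[0,0.08,0],[0,0,0]],
  [0,[0,0.08,-0.05],[0,0,0]],
  [0,[0,0.08,-0.1],[0,0,0]],
  [0,[0,0.08,-0.2],[0,0,0]],
  [0,[0,0.08,-0.5],[0,0,0]],
  [0,[0,0.08,-0.9],[0,0,0]],
  [0,[0,0.08,-1],[0,0,0]],
  [0,[0,0.08,-1],[0,0,0]],
])

```text
clock: 8.8
position: [526.7, 62.0, 145.4]
ee_rot: [0.997, -0.072, -0.0, -0.0]
contact_force: [-0.0, 0.6, -0.4]
gripper_width: -0.1
grasp_force: 0.0
```

Call:
jog_arm([
  [0,[0,0.4,-0.4],[0,0,0]],
  [0,[0,0.8,-0.8],[0,0,0]],
  [0,[0,1,-0.8],[0,0,0]],
  [0,[0,1,-0.8],[0,0,0]],
])

```text
clock: 9.3
position: [511.7, -37.9, 223.8]
ee_rot: [0.997, -0.073, -0.002, 0.0]
contact_force: [-0.0, -0.8, -0.9]
gripper_width: 0.0
grasp_force: 0.0
```

Call:
jog_arm([
  [0,[0,0.4,0],[0,0,0]],
  [0,[0,0.8,0],[0,0,0]],
  [0,[0,1,0],[0,0,0]],
  [0,[0,1,0],[0,0,0]],
])

```text
clock: 9.8
position: [498.0, -136.0, 223.5]
ee_rot: [0.997, -0.072, -0.002, 0.0]
contact_force: [-0.1, 0.8, -0.5]
gripper_width: 0.0
grasp_force: 0.0
```

```bash
python3 - <<'E'
from h import *
d=get_image("top");img=d["img"];P=pts(d)
a=cv2.resize(img[150:230,185:285,::-1],(400,320),interpolation=cv2.INTER_CUBIC)
b=cv2.resize(get_image("side")["img"][160:240,225:325,::-1],(400,320),interpolation=cv2.INTER_CUBIC)
cv2.imwrite("pics/end.png",np.hstack([a,b]))
h=cv2.cvtColor(img,cv2.COLOR_RGB2HSV);H,S,V=h[...,0],h[...,1],h[...,2]
R=np.zeros(H.shape,bool);R[200:230,185:285]=1
print("red z",np.median(P[R&((H<8)|(H>172))&(S>150)&(V>90)],0))
K=np.array(d["intrinsics"]);T=np.array(d["extrinsics"])
R[150:230,185:285]=1;v,u=np.nonzero(R&(H>18)&(H<35)&(S>130)&(V>110)&(P[...,2]>80))
r=np.c_[(u-K[0,2])/K[0,0],(v-K[1,2])/K[1,1],np.ones(len(u))]@T[:3,:3].T
q=(T[:3,3]+r*((88-T[2,3])/r[:,2])[:,None])[:,:2]-[606.6,62.7];t=np.radians(-8.1)
print("fin y",(q@[-np.sin(t),np.cos(t)]).min(),(q@[-np.sin(t),np.cos(t)]).max())
E
```

```text
red z [nan nan nan]
  return _methods._mean(a, axis=axis, dtype=dtype,
  ret = um.true_divide(
Traceback (most recent call last):
ValueError: zero-size array to reduction operation minimum which has no identity
```

View pics/end.png

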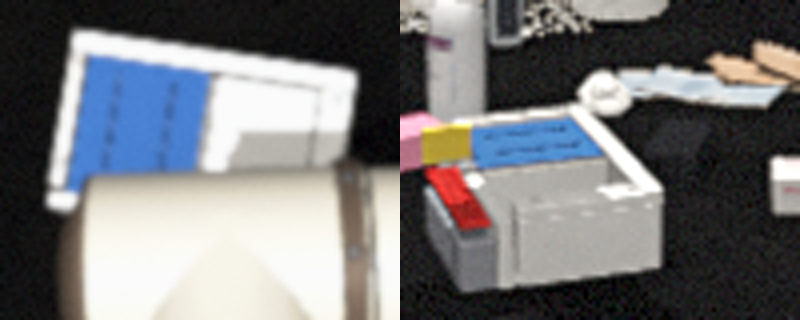

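The cover reaches the left wall in the top view. In the side view the pad (460,195) looks raised and the tooth shows at (475,180) behind the cover. I'll check the pad height in the side depth image and hand in if it's up.

```bash
python3 - <<'E'
from h import *
from bench import job_done
s=np.load("s.npz");d=get_image("side")
def z(img,P):
    h=cv2.cvtColor(img,cv2.COLOR_RGB2HSV);H,S,V=h[...,0],h[...,1],h[...,2]
    m=((H<8)|(H>172))&(S>150)&(V>110);m[:,:225]=0;m[:,250:]=0;m[:195]=0;m[230:]=0
    return m.sum(),np.percentile(P[m][:,2],[25,50,75])
a,b=z(s["side"],s["Q"]),z(d["img"],pts(d));print(a,b)
if b[1][1]>52.5: print(job_done())
E
```

```text
(np.int64(77), array([52.92137232, 54.64116451, 55.69374903])) (np.int64(124), array([54.0277581 , 54.69958371, 55.49636615]))
the job is handed in; nothing more can be done
None
```

The blue cover is pushed closed against its stop, the red catch has sprung back up behind it (pad at its starting height), and the job was handed in at about 10 s on the robot clock.

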